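Slide the flat tin into the empty riser bay

TASK

Put the flat tin away in the empty one of the two low plywood risers: slide it along the worktop, narrow end first, through the gap between the two glass jars and in under the roof until its near end is flush with the riser's front edge or deeper. Keep the tin down on the worktop all the way, never lifted or tipped, and do not shift or tip the glass jars or the sanding block in the other riser.

Things in the scene. Friction and masses are not known exactly. Their poses are not given: they have to be found in the camera images.
- tin_center (a point): Flat dark rectangular tin, loose, 67 (its x) x 92 (its y, the long axis) x 16 mm high, about 90 g, lying flat on the worktop near the robot. The point is its centre, 8 mm above its underside; z up. Which of its two ends goes in first does not matter.
- riser_a_mouth (a point): Middle of the mouth of the empty riser, at worktop level, in the plane of the roof's upright front edge. Its x axis points straight into the bay, y to the left along the front edge, z up.
- riser_a: The empty riser: fixed plywood box open in front and below (the tin slides on the worktop); 115 wide, 120 deep, 38 mm high outside. Bay 91 mm wide, 28 mm high under the 10 mm roof, 110 mm deep; cheeks 12 mm thick, front ends rounded to 6 mm radius. Origin at the centre of its underside, x into the bay; mouth plane at x = -60 mm.
- riser_b_mouth (a point): The same point of the other riser, of the same shape and size, which is occupied by the sanding block. Its x axis points straight into the bay, y to the left along the front edge, z up.
- block_center (a point): Cork-coloured sanding block, loose, 59 x 68 x 18 mm, lying in the occupied riser and sticking a little out of its front. The point is its centre. To be left alone.
- jar_left: Open round glass jar, loose, 50 mm across, 46 mm high, standing to the left of the mouth of the empty riser seen from the robot. Origin at the centre of its underside, z up. The two jars stand about 210 mm apart (centres), either side of the way in, some 20 mm in front of the mouth plane.
- jar_right: The like glass jar on the right of the mouth of the empty riser. Origin at the centre of its underside, z up.

How it is judged (in metres and radians):
At the end, for the whole second after the job is handed in: The tin lies flat and at rest on the worktop in the empty riser's bay, its long axis within 0.25 rad of the bay's direction and its centre within 20 mm of the bay's middle line, its near end flush with the front edge or deeper (at most 8 mm sticking out) (x of tin_center in the frame of riser_a_mouth between 0.038 and 0.075 m and y of tin_center in the frame of riser_a_mouth between -0.02 and 0.02 m and height (world z) of tin_center below 0.014 m and angle between tin_center's own z axis and vertical below 0.1 rad and angle between the y axis of tin_center and the x axis of riser_a_mouth, either way round below 0.25 rad and linear speed of tin below 0.01 m/s); the robot touches nothing.
It fails at once if the tin is lifted more than 22 mm off the worktop or tipped by more than 0.4 rad (height (world z) of tin_center above 0.03 m or angle between tin_center's own z axis and vertical above 0.4 rad).
It fails at once if a glass jar is shifted by more than 15 mm or tipped (distance of any of jar_left, jar_right from where it was at the start of the episode above 0.015 m or angle between any of jar_left, jar_right's own z axis and vertical above 0.3 rad).
It fails at once if the sanding block is shifted by more than 15 mm (distance of block_center from where it was at the start of the episode above 0.015 m).
It also fails if it takes over 56 s, if anything falls off the work surface, if the arm or the gripper's body presses on something with over 40 N, if the wrist force passes 120 N, or if a joint passes its speed limit or range.

ROBOT

A 7-joint arm with a two-finger parallel gripper is mounted at the origin on a cart in front of the work surface, level with it; the furniture and walls round the work are solid. World frame = base frame: x ahead of the robot, y to its left, z up, the work surface at z = 0. Lengths are in mm, angles in rad, forces in N, time in s.
With the tool pointing down it reaches from about 425 to 1025 mm from the base axis. Payload 3.6 kg.
Tool frame: the origin (TCP) lies on the centre line of the jaws, within the pads' length; the fingertips stand 8 mm ahead of it and the grasp point (between the pads) lies 11 mm behind it (manip.tips_ahead is the distance from the TCP to the fingertips, in mm); z points along the fingers, y is the line along which they close (so a half turn about z gives the same grasp; the last joint's range is limited). The gripper opens to 85 mm and grips with 20 to 120 N. Pads are 22 mm wide; open, the fingers measure 114 mm over their backs; the gripper's body (76 mm by 85 mm) begins 54 mm behind the grasp point. The pads swing forward as they close: fully open they stand 13 mm farther back than shut.
Start: joints at [-1.353, 0.591, 0.048, 1.609, -0.033, 0.943, -0.034], TCP at [221.715, 690.27, 239.302] pointing down, gripper open.
Joint ranges: [-2.69, 2.69], [-0.47, 2.24], [-1.27, 1.36], [0.19, 2.51], [-1.53, 4.68], [0.08, 2.07], [-3.09, 3.09]. Speed limits (rad/s): [2.57, 2.57, 3.14, 3.14, 3.14, 3.14, 3.14].

INTERFACE

Orientations are given as a rotation vector (axis times angle).
In Python, from cell import manip, eyes gives the robot as it stands. The module is installed in compiled form; this text tells all that it offers.
- The arm moves only by the shell command python3 -m inch 'ROWS' [FORCE]. ROWS is JSON, a list of rows, each an object of numbers: "dx", "dy", "dz": the shift along the world's x, y, z normalised to -1 to 1, where 1 is 30 cm; "wx", "wy", "wz": the turn, a rotation vector about the world's x, y, z normalised to -1 to 1, where 1 is pi rad; "grip": the opening, from 0 (shut) to 1 (fully open). In form: [{"dx": .., "dy": .., "dz": .., "wx": .., "wy": .., "wz": .., "grip": ..}, ...]. A call has 1 to 10 rows; each row is the pose to reach, as a shift and turn from the pose commanded when the call began, turning the shorter way round; what a row does not reach only later rows make up. A row lasts 1/12 s, in which the tool goes at most 41.7 mm and 7.16 degrees, less where a joint would pass 70% of its speed; a pose out of reach is approached as far as the arm can. A call with a number of a shift or a turn outside -1 to 1 is refused whole. A call with a gripper value outside its range is refused whole. The fingers move at their own pace and stop on an object; FORCE is the grip in N (left out, the last holds). Time passes only in rows, so rows that repeat a pose let the fingers close. It gives the time, the measured TCP pose, the force, the opening and the grip force at its end, in the units of the state.
- manip.state(): the state, without advancing time (a new reading comes with each control period).
- eyes.grab_frame(name): name is "scene" or "top"; returns a dict with "pixels" (400x640x3 uint8, blue, green, red), "fx", "fy", "cx", "cy" (pixels), "pose" (4x4, takes a point from camera to world coordinates). Camera axes: x right, y down, z forward; pixel columns grow to the right and rows downward; lengths in mm; the calibration is good to about 2 mm. A picture is of the moment at which its call begins. There is no depth.
- manip.close_job(): hands the job in; it is judged then, once.
The state is a dict: "t": time; "q": joint angles; "joint_velocities": joint speeds; "joint_efforts": joint torques, N m; "eef_pos": TCP position; "eef_rot": TCP orientation; "wrist_force": force on the tool from outside, world axes, zero at the start; "wrist_torque": the same for the moment, N m; "width": finger opening in mm; "grasp_force": force on a finger pad.
Only numpy, scipy, OpenCV 4.12 (cv2) and the standard library are available. Lean on these libraries where they do the work, as an engineer would, in place of code of your own. Each camera call takes 0.05 s, during which the arm holds its last target. There are 200 camera calls.

## Working session

There is one attempt and no reset: what is moved stays moved. The work goes in short steps, Python scripts to look and compute and a shell command to move; the robot and the scene stay as the last step left them, time stands still between calls to the robot, and variables do not carry over. Pictures are saved under pics/ and viewed, at most 10 in all, crops included, and the job is handed in when it is done.

```bash
mkdir -p pics; cat > h.py <<'E'
from cell import manip, eyes
import numpy as np, cv2
def snap(cam,fn):
    f=eyes.grab_frame(cam); cv2.imwrite('pics/'+fn,f['pixels'])
    np.savez('pics/'+fn+'.npz',**{k:np.array(v) for k,v in f.items()}); return f
def load(fn): return np.load('pics/'+fn+'.npz')
def px(f,u,v,z=0):
    P=np.array(f['pose'],float); d=P[:3,:3]@np.array([(u-f['cx'])/f['fx'],(v-f['cy'])/f['fy'],1]); o=P[:3,3]
    return (o+d*(z-o[2])/d[2]).round(1)
E
python3 - <<'E'
from h import *
f=snap('top','top1.png'); g=snap('scene','sc1.png'); print(f['pose'],f['fx'],g['pose'],g['fx'])
s=manip.state(); print(s['eef_pos'],s['eef_rot'],s['width'],manip.tips_ahead)
E
```

```text
[[-2.67613975e-03 -9.83475121e-01  1.81023545e-01  3.58229067e+02]
 [-9.99835070e-01 -6.20260227e-04 -1.81507266e-02 -6.39808848e+00]
 [ 1.79630698e-02 -1.81042263e-01 -9.83311257e-01  1.07872867e+03]
 [ 0.00000000e+00  0.00000000e+00  0.00000000e+00  1.00000000e+00]] 468.5714184640496 [[ 7.03724069e-01 -3.01800238e-01  6.43186638e-01 -9.37005143e+01]
 [-7.10355525e-01 -3.15372881e-01  6.29233641e-01 -6.46375390e+02]
 [ 1.29407600e-02 -8.99698040e-01 -4.36320953e-01  5.09174155e+02]
 [ 0.00000000e+00  0.00000000e+00  0.00000000e+00  1.00000000e+00]] 444.1659798348747
[221.47809365 689.59097051 238.22151148] [-0.48608464 -3.10356381  0.00319618] 85.52617134392929 8.0
```

View pics/top1.png

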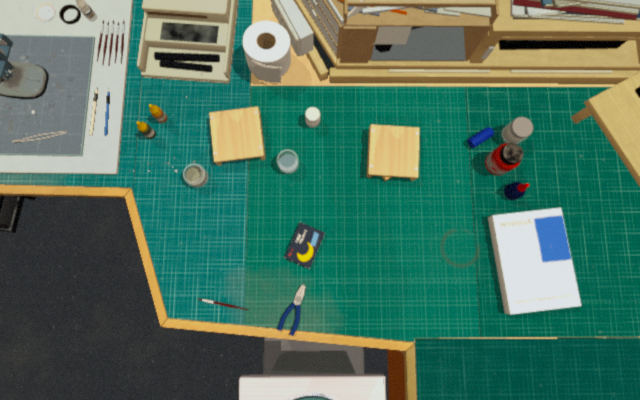

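View pics/sc1.png

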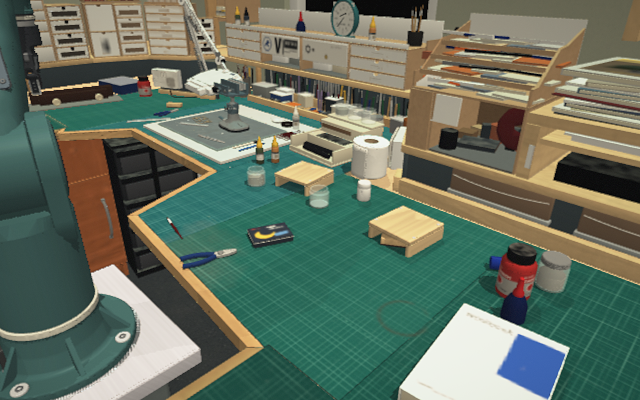

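The riser at top-view pixel (237,135) has the jars at (195,175) and (288,161), so it is the empty one. The other, at (394,152), holds the block, and the tin is at (305,246). I'll enlarge this area.

```bash
python3 - <<'E'
import cv2
i=cv2.imread('pics/top1.png')[95:275,165:345]; cv2.imwrite('pics/c1.png',cv2.resize(i,(600,600)[:2] and (594,594),interpolation=cv2.INTER_CUBIC))
E
```

```text
(no output)
```

View pics/c1.png

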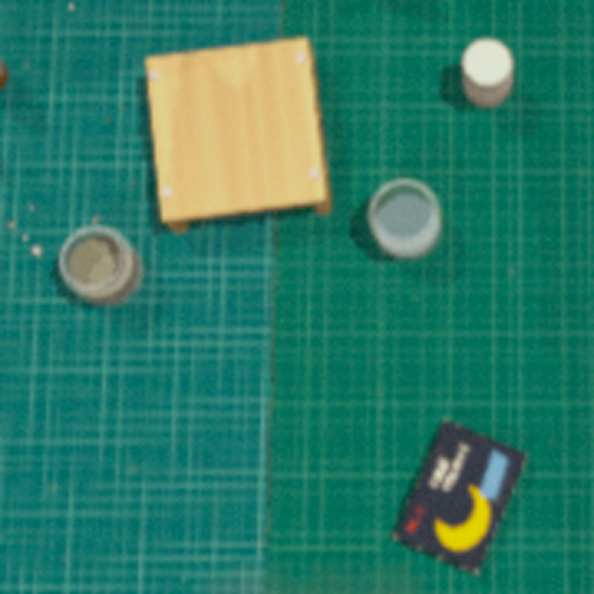

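The crop (3.3x, offset 165,95) shows the roof corners at (147,57), (308,38), (328,206) and (162,222). The tin's top corners are at (447,420), (526,455), (478,572) and (394,538), and the jar rims are centred at about (94,259) and (404,213).

```bash
python3 - <<'E'
from h import *
f=load('top1.png')
c=lambda u,v,z:px(f,(u+.5)/3.3+165-.5,(v+.5)/3.3+95-.5,z)
R=np.array([c(*p,38) for p in [(147,57),(308,38),(328,206),(162,222)]]) # BL BR FR FL
T=np.array([c(*p,16) for p in [(447,420),(526,455),(478,572),(394,538)]]) # far-l far-r near-r near-l
print(R,T)
ax=(R[0]+R[1]-R[2]-R[3])[:2]; lat=(R[0]+R[3]-R[1]-R[2])[:2]
print('riser dims',np.linalg.norm(ax)/2,np.linalg.norm(lat)/2,'yaw',np.arctan2(ax[1],ax[0]),np.arctan2(lat[1],lat[0])-np.pi/2)
print('mouth',(R[2]+R[3])/2,'centre',R.mean(0))
l=(T[0]+T[1]-T[2]-T[3])[:2]; w=(T[0]+T[3]-T[1]-T[2])[:2]
print('tin',T.mean(0),np.linalg.norm(l)/2,np.linalg.norm(w)/2,np.arctan2(l[1],l[0]),np.arctan2(w[1],w[0])-np.pi/2)
print('jars',c(94,259,46),c(404,213,46))
E
```

```text
[[741.2 239.8  38. ]
 [755.8 127.1  38. ]
 [633.4 110.5  38. ]
 [621.7 224.5  38. ]] [[487.   27.9  16. ]
 [462.7 -26.6  16. ]
 [383.2   6.2  16. ]
 [406.2  63.4  16. ]]
riser dims 121.99715160609283 114.11023179364769 yaw 0.13111611362540881 0.11549604917755163
mouth [627.55 167.5   38.  ] centre [688.025 175.475  38.   ]
tin [434.775  17.725  16.   ] 87.12201214388934 60.65100988441991 -0.40278176680910094 -0.40056187179880665
jars [593.7 267.9  46. ] [626.4  57.4  46. ]
```

```bash
python3 -m inch '[{"dx":0.87,"dy":-1,"grip":1},{"dx":0.87,"dy":-1,"grip":1},{"dx":0.87,"dy":-1,"grip":1},{"dx":0.87,"dy":-1,"grip":1},{"dx":0.87,"dy":-1,"grip":1},{"dx":0.87,"dy":-1,"grip":1},{"dx":0.87,"dy":-1,"grip":1},{"dx":0.87,"dy":-1,"grip":1},{"dx":0.87,"dy":-1,"grip":1},{"dx":0.87,"dy":-1,"grip":1}]' 20
python3 -m inch '[{"dy":-1,"wz":-0.03,"grip":1},{"dy":-1,"wz":-0.03,"grip":1},{"dy":-1,"wz":-0.03,"grip":1},{"dy":-1,"wz":-0.03,"grip":1},{"dy":-1,"wz":-0.03,"grip":1},{"dy":-1,"wz":-0.03,"grip":1},{"dy":-1,"wz":-0.03,"grip":1},{"dy":-1,"wz":-0.03,"grip":1},{"dy":-1,"wz":-0.03,"grip":1}]'
```

```text
$[0]: bad value
$[0]: bad value
```

```bash
python3 -m inch '[{"dx":0.87,"dy":-1,"dz":0,"wx":0,"wy":0,"wz":0,"grip":1}]' 20; python3 -c "
from h import *
print(manip.state())"
```

```text
t: 0.18
eef_pos: [239.1, 665.7, 238.4]
eef_rot: [-0.464, -3.099, -0.008]
wrist_force: [-1.9, 2.3, 0.7]
width: 85.0
grasp_force: 0.0
{'t': 0.1833, 'q': array([-1.31157874,  0.56779488,  0.03819583,  1.65513699, -0.03647279,
        0.91550881,  0.01609374]), 'joint_velocities': array([ 0.62751249, -0.35197911,  0.0683434 ,  0.67858789,  0.0515344 ,
       -0.27512072,  0.633596  ]), 'joint_efforts': array([  2.9379268 , -51.7398119 ,   5.86112961, -19.65608776,
         0.52772518,   0.39388767,  -0.63947568]), 'eef_pos': array([239.05111796, 665.72429347, 238.37962952]), 'eef_rot': array([-0.46439209, -3.0992307 , -0.00776497]), 'wrist_force': array([-1.93190636,  2.25036973,  0.70239794]), 'wrist_torque': array([0.10987111, 0.09230056, 0.03882784]), 'grasp_force': 0.0, 'width': 84.99904628094616}
```

```bash
python3 -m inch '[{"dx":0.76,"dy":-1,"dz":0,"wx":0,"wy":0,"wz":0,"grip":1},{"dx":0.76,"dy":-1,"dz":0,"wx":0,"wy":0,"wz":0,"grip":1},{"dx":0.76,"dy":-1,"dz":0,"wx":0,"wy":0,"wz":0,"grip":1},{"dx":0.76,"dy":-1,"dz":0,"wx":0,"wy":0,"wz":0,"grip":1},{"dx":0.76,"dy":-1,"dz":0,"wx":0,"wy":0,"wz":0,"grip":1},{"dx":0.76,"dy":-1,"dz":0,"wx":0,"wy":0,"wz":0,"grip":1},{"dx":0.76,"dy":-1,"dz":0,"wx":0,"wy":0,"wz":0,"grip":1},{"dx":0.76,"dy":-1,"dz":0,"wx":0,"wy":0,"wz":0,"grip":1},{"dx":0.76,"dy":-1,"dz":0,"wx":0,"wy":0,"wz":0,"grip":1},{"dx":0.76,"dy":-1,"dz":0,"wx":0,"wy":0,"wz":0,"grip":1}]' 20
python3 -m inch '[{"dx":0,"dy":-1,"dz":0,"wx":0,"wy":0,"wz":-0.03,"grip":1},{"dx":0,"dy":-1,"dz":0,"wx":0,"wy":0,"wz":-0.03,"grip":1},{"dx":0,"dy":-1,"dz":0,"wx":0,"wy":0,"wz":-0.03,"grip":1},{"dx":0,"dy":-1,"dz":0,"wx":0,"wy":0,"wz":-0.03,"grip":1},{"dx":0,"dy":-1,"dz":0,"wx":0,"wy":0,"wz":-0.03,"grip":1},{"dx":0,"dy":-1,"dz":0,"wx":0,"wy":0,"wz":-0.03,"grip":1},{"dx":0,"dy":-1,"dz":0,"wx":0,"wy":0,"wz":-0.03,"grip":1},{"dx":0,"dy":-1,"dz":0,"wx":0,"wy":0,"wz":-0.03,"grip":1},{"dx":0,"dy":-1,"dz":0,"wx":0,"wy":0,"wz":-0.03,"grip":1}]'
```

```text
t: 1.02
eef_pos: [483.7, 348.3, 239.2]
eef_rot: [0.508, 3.096, -0.009]
wrist_force: [2.5, -1.3, -0.1]
width: 85.7
grasp_force: 0.0
t: 1.77
eef_pos: [476.4, 54.8, 239.2]
eef_rot: [-0.644, -3.074, 0.003]
wrist_force: [0.1, 0.6, 0.1]
width: 85.4
grasp_force: 0.0
```

```bash
python3 -m inch '[{"dx":-0.138,"dy":-0.123,"dz":-0.53,"wx":0,"wy":0,"wz":0.004,"grip":1},{"dx":-0.138,"dy":-0.123,"dz":-0.53,"wx":0,"wy":0,"wz":0.004,"grip":1},{"dx":-0.138,"dy":-0.123,"dz":-0.53,"wx":0,"wy":0,"wz":0.004,"grip":1},{"dx":-0.138,"dy":-0.123,"dz":-0.53,"wx":0,"wy":0,"wz":0.004,"grip":1},{"dx":-0.138,"dy":-0.123,"dz":-0.53,"wx":0,"wy":0,"wz":0.004,"grip":1},{"dx":-0.138,"dy":-0.123,"dz":-0.53,"wx":0,"wy":0,"wz":0.004,"grip":1},{"dx":-0.138,"dy":-0.123,"dz":-0.53,"wx":0,"wy":0,"wz":0.004,"grip":1},{"dx":-0.138,"dy":-0.123,"dz":-0.53,"wx":0,"wy":0,"wz":0.004,"grip":1}]'
python3 - <<'E'
from h import *
s=manip.state(); print(s['eef_pos'],s['eef_rot'])
f=snap('scene','sc2.png'); cv2.imwrite('pics/c2.png',cv2.resize(f['pixels'][120:300,160:400],(800,600)))
E
```

```text
t: 2.43
eef_pos: [438.6, 23.5, 82.3]
eef_rot: [0.609, 3.077, 0.004]
wrist_force: [0.7, 0.3, 0.3]
width: 85.6
grasp_force: 0.0
[438.55403986  23.53303483  82.33466377] [0.6086884  3.07656673 0.00386116]
```

View pics/c2.png

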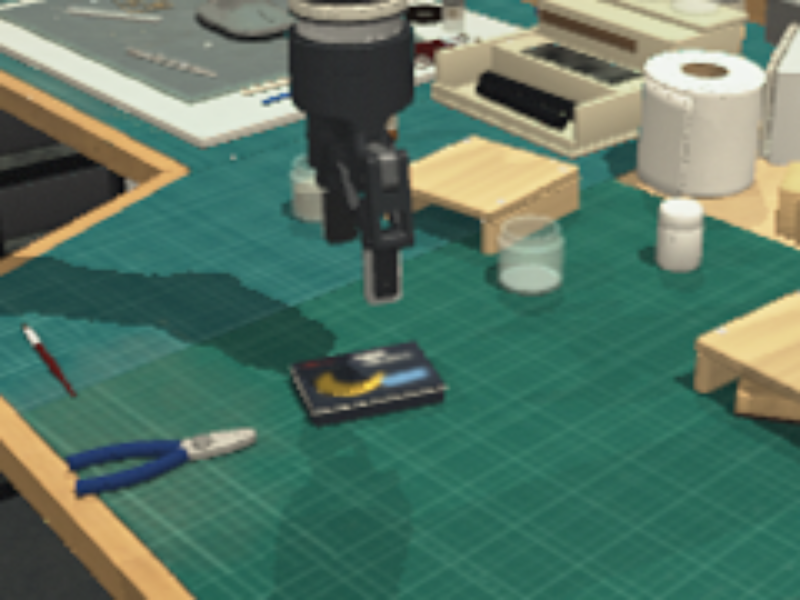

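The near finger's tip is at crop (383,302), and the tin lies directly below the open jaws. I'll work out the tip height from that pixel.

```bash
python3 - <<'E'
from h import *
f=load('sc2.png'); P=f['pose']
y=np.array([np.cos(1.169),np.sin(1.169),0]); t=np.array([438.5,23.5,82.3])
for off in (43,50,57):
  for dz in (8,0,-5,-10):
    p=t-y*off+[0,0,-dz]; c=P[:3,:3].T@(p-P[:3,3]); u,v=f['fx']*c[0]/c[2]+f['cx'],f['fy']*c[1]/c[2]+f['cy']
    print(off,dz,((u-160)/.3).round(),((v-120)/.3).round())
E
```

```text
43 8 384.0 317.0
43 0 383.0 306.0
43 -5 383.0 298.0
43 -10 383.0 291.0
50 8 387.0 322.0
50 0 387.0 311.0
50 -5 386.0 303.0
50 -10 386.0 296.0
57 8 390.0 327.0
57 0 390.0 316.0
57 -5 390.0 308.0
57 -10 390.0 301.0
```

```bash
python3 -m inch '[{"dx":0,"dy":0,"dz":-0.17,"wx":0,"wy":0,"wz":0,"grip":1},{"dx":0,"dy":0,"dz":-0.17,"wx":0,"wy":0,"wz":0,"grip":1},{"dx":0,"dy":0,"dz":-0.17,"wx":0,"wy":0,"wz":0,"grip":1},{"dx":0,"dy":0,"dz":-0.17,"wx":0,"wy":0,"wz":0,"grip":1},{"dx":0,"dy":0,"dz":-0.17,"wx":0,"wy":0,"wz":0,"grip":1}]'
```

```text
t: 2.9
eef_pos: [436.4, 22.1, 30.8]
eef_rot: [0.612, 3.079, 0.001]
wrist_force: [0.0, -0.6, 0.2]
width: 85.6
grasp_force: 0.0
```

```bash
python3 -m inch '[{"dx":-0.005,"dy":-0.013,"dz":0,"wx":0,"wy":0,"wz":0,"grip":1},{"dx":-0.005,"dy":-0.013,"dz":-0.05,"wx":0,"wy":0,"wz":0,"grip":1},{"dx":-0.005,"dy":-0.013,"dz":-0.089,"wx":0,"wy":0,"wz":0,"grip":1},{"dx":-0.005,"dy":-0.013,"dz":-0.089,"wx":0,"wy":0,"wz":0,"grip":1},{"dx":-0.005,"dy":-0.013,"dz":-0.089,"wx":0,"wy":0,"wz":0,"grip":1}]'
```

```text
t: 3.32
eef_pos: [435.7, 18.1, 4.8]
eef_rot: [-0.613, -3.079, -0.001]
wrist_force: [-0.8, -0.2, -0.3]
width: 85.3
grasp_force: 0.0
```

No contact force. I'll close on the tin.

```bash
python3 -m inch '[{"dx":0,"dy":0,"dz":0,"wx":0,"wy":0,"wz":0,"grip":0.7},{"dx":0,"dy":0,"dz":0,"wx":0,"wy":0,"wz":0,"grip":0.7},{"dx":0,"dy":0,"dz":0,"wx":0,"wy":0,"wz":0,"grip":0.7},{"dx":0,"dy":0,"dz":0,"wx":0,"wy":0,"wz":0,"grip":0.7},{"dx":0,"dy":0,"dz":0,"wx":0,"wy":0,"wz":0,"grip":0.7},{"dx":0,"dy":0,"dz":0,"wx":0,"wy":0,"wz":0,"grip":0.7}]' 20
python3 - <<'E'
from h import *
s=manip.state(); print(s['eef_pos'],s['eef_rot'],s['wrist_force'],s['width'],s['grasp_force'])
f=snap('scene','sc3.png'); cv2.imwrite('pics/c3.png',cv2.resize(f['pixels'][170:270,220:353],(800,600)))
E
```

```text
t: 3.82
eef_pos: [435.2, 18.2, 4.9]
eef_rot: [-0.612, -3.078, -0.001]
wrist_force: [-0.1, 0.9, 7.0]
width: 61.3
grasp_force: 21.1
[435.23725991  18.15395606   4.88269997] [-6.12440354e-01 -3.07833534e+00 -6.66510158e-04] [-0.07469852  0.88485834  7.00819208] 61.30789496069827 21.084083318710327
```

View pics/c3.png

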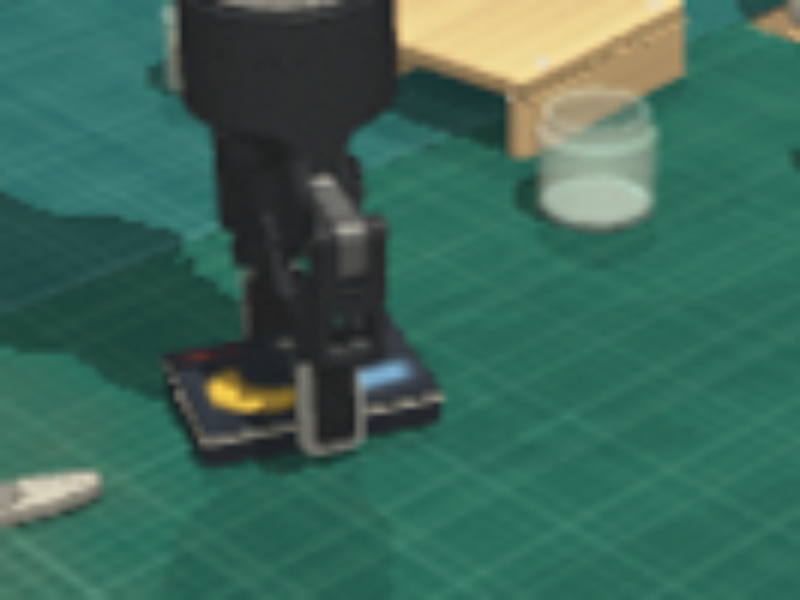

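```bash
python3 -m inch '[{"dx":0.034,"dy":0.056,"dz":0,"wx":0,"wy":0,"wz":0.02,"grip":0.65},{"dx":0.068,"dy":0.113,"dz":0,"wx":0,"wy":0,"wz":0.04,"grip":0.65},{"dx":0.103,"dy":0.17,"dz":0,"wx":0,"wy":0,"wz":0.06,"grip":0.65},{"dx":0.138,"dy":0.226,"dz":0,"wx":0,"wy":0,"wz":0.08,"grip":0.65},{"dx":0.172,"dy":0.283,"dz":0,"wx":0,"wy":0,"wz":0.1,"grip":0.65},{"dx":0.207,"dy":0.34,"dz":0,"wx":0,"wy":0,"wz":0.12,"grip":0.65},{"dx":0.241,"dy":0.396,"dz":0,"wx":0,"wy":0,"wz":0.14,"grip":0.65},{"dx":0.276,"dy":0.453,"dz":0,"wx":0,"wy":0,"wz":0.164,"grip":0.65},{"dx":0.276,"dy":0.453,"dz":0,"wx":0,"wy":0,"wz":0.164,"grip":0.65},{"dx":0.276,"dy":0.453,"dz":0,"wx":0,"wy":0,"wz":0.164,"grip":0.65}]'
python3 - <<'E'
from h import *
s=manip.state(); print(s['eef_pos'],s['eef_rot'],s['wrist_force'],s['width'],s['grasp_force'])
f=snap('top','top4.png'); i=f['pixels'][95:275,165:345]; cv2.imwrite('pics/c4.png',cv2.resize(i,(594,594),interpolation=cv2.INTER_CUBIC))
E
```

```text
t: 4.7
eef_pos: [519.8, 156.1, 5.0]
eef_rot: [-0.195, 3.135, 0.0]
wrist_force: [0.3, 2.2, 6.0]
width: 61.6
grasp_force: 22.9
[519.80878415 156.06675939   4.9595685 ] [-1.94766283e-01  3.13512067e+00  4.25442288e-04] [0.32836717 2.17910989 6.02774573] 61.55704331501969 22.867837250232697
```

View pics/c4.png

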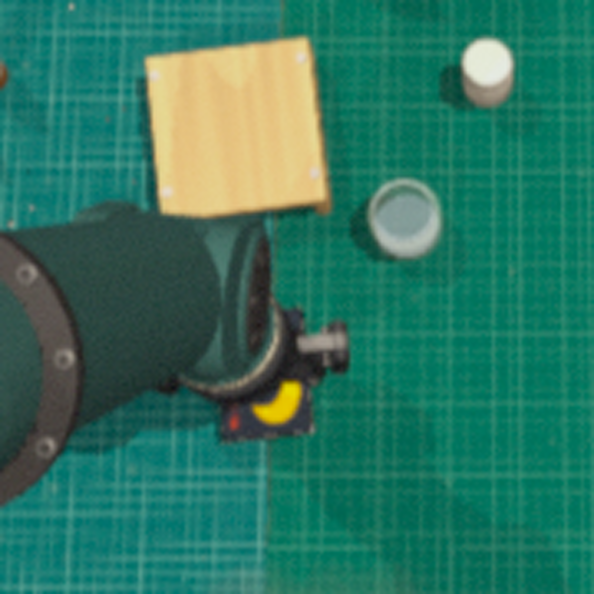

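The tin followed. Its near edge runs from (220,440) to (313,432), parallel to the roof front, and the right jar hasn't moved. I'll drag it into the mouth.

```bash
python3 - <<'E'
from h import *
f=load('top4.png')
c=lambda u,v,z:px(f,(u+.5)/3.3+165-.5,(v+.5)/3.3+95-.5,z)
a,b=c(220,440,16),c(313,432,16); m=(a+b)/2; t=np.array([np.cos(.123),np.sin(.123)])
d=m[:2]-[627.5,167.5]; print(a,b,'near end in mouth frame',d@t, d@[-t[1],t[0]])
E
python3 -m inch '[{"dx":0.045,"dy":0.006,"dz":0,"wx":0,"wy":0,"wz":0,"grip":0.65},{"dx":0.09,"dy":0.011,"dz":0,"wx":0,"wy":0,"wz":0,"grip":0.65},{"dx":0.135,"dy":0.017,"dz":0,"wx":0,"wy":0,"wz":0,"grip":0.65},{"dx":0.18,"dy":0.022,"dz":0,"wx":0,"wy":0,"wz":0,"grip":0.65},{"dx":0.225,"dy":0.028,"dz":0,"wx":0,"wy":0,"wz":0,"grip":0.65},{"dx":0.26,"dy":0.032,"dz":0,"wx":0,"wy":0,"wz":0,"grip":0.65},{"dx":0.26,"dy":0.032,"dz":0,"wx":0,"wy":0,"wz":0,"grip":0.65},{"dx":0.26,"dy":0.032,"dz":0,"wx":0,"wy":0,"wz":0,"grip":0.65}]'
```

```text
[473.2 183.6  16. ] [478.7 120.   16. ] near end in mouth frame -152.33127903347034 3.0122961386624625
t: 5.42
eef_pos: [596.7, 162.0, 4.7]
eef_rot: [0.188, -3.134, 0.003]
wrist_force: [2.4, -0.3, 5.2]
width: 61.2
grasp_force: 22.8
```

```bash
python3 -m inch '[{"dx":0,"dy":0,"dz":0,"wx":0,"wy":0,"wz":0,"grip":1},{"dx":0,"dy":0,"dz":0,"wx":0,"wy":0,"wz":0,"grip":1},{"dx":0,"dy":0,"dz":0,"wx":0,"wy":0,"wz":0,"grip":1},{"dx":0,"dy":0,"dz":0,"wx":0,"wy":0,"wz":0,"grip":1},{"dx":0,"dy":0,"dz":0.1,"wx":0,"wy":0,"wz":0,"grip":1},{"dx":0,"dy":0,"dz":0.2,"wx":0,"wy":0,"wz":0,"grip":1},{"dx":0,"dy":0,"dz":0.2,"wx":0,"wy":0,"wz":0,"grip":1},{"dx":-0.12,"dy":-0.015,"dz":0.2,"wx":0,"wy":0,"wz":0,"grip":0.4},{"dx":-0.24,"dy":-0.03,"dz":0.2,"wx":0,"wy":0,"wz":0,"grip":0.4},{"dx":-0.24,"dy":-0.03,"dz":0.2,"wx":0,"wy":0,"wz":0,"grip":0.4}]'
python3 -m inch '[{"dx":0,"dy":0,"dz":0,"wx":0,"wy":0,"wz":0,"grip":0.4},{"dx":0,"dy":0,"dz":0,"wx":0,"wy":0,"wz":0,"grip":0.4},{"dx":0,"dy":0,"dz":0,"wx":0,"wy":0,"wz":0,"grip":0.4},{"dx":0,"dy":0,"dz":0,"wx":0,"wy":0,"wz":0,"grip":0.4}]'
python3 - <<'E'
from h import *
f=snap('scene','sc5.png'); cv2.imwrite('pics/c5.png',cv2.resize(f['pixels'][110:260,200:400],(800,600)))
E
```

```text
t: 6.25
eef_pos: [512.3, 152.8, 62.7]
eef_rot: [0.192, -3.116, 0.004]
wrist_force: [-1.7, 0.6, -1.0]
width: 51.8
grasp_force: 0.0
t: 6.58
eef_pos: [525.2, 155.1, 64.0]
eef_rot: [0.192, -3.133, 0.002]
wrist_force: [0.3, -0.1, -0.0]
width: 34.4
grasp_force: 0.0
```

View pics/c5.png

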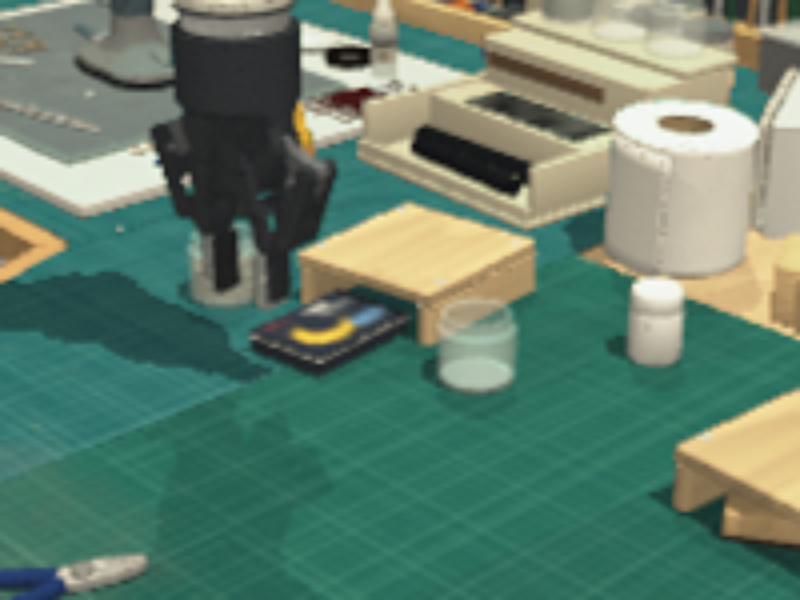

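The tin lies flat with its far end just in the mouth. Its near top corners are at about crop (252,336) and (318,362). The fingers are behind it and both jars stand where they were. I'll lower behind the tin and locate its near end.

```bash
python3 - <<'E'
from h import *
f=load('sc5.png'); t=np.array([np.cos(.123),np.sin(.123)])
for u,v in [(252,336),(318,362)]:
    p=px(f,200+u/4,110+v/4,15); d=p[:2]-[627.5,167.5]; print(p,d@t,d@[-t[1],t[0]])
E
python3 -m inch '[{"dx":0,"dy":0,"dz":-0.1,"wx":0,"wy":0,"wz":0,"grip":0.4},{"dx":0,"dy":0,"dz":-0.173,"wx":0,"wy":0,"wz":0,"grip":0.4},{"dx":0,"dy":0,"dz":-0.173,"wx":0,"wy":0,"wz":0,"grip":0.4},{"dx":0,"dy":0,"dz":-0.173,"wx":0,"wy":0,"wz":0,"grip":0.4},{"dx":0,"dy":0,"dz":-0.173,"wx":0,"wy":0,"wz":0,"grip":0.4}]'
```

```text
[544.1 179.6  15. ] -81.2853655907809 22.240938396863733
[550.  121.5  15. ] -82.558234131596 -36.14398950133447
t: 7.05
eef_pos: [524.5, 154.7, 12.6]
eef_rot: [0.192, -3.133, 0.002]
wrist_force: [0.6, -0.5, 1.0]
width: 34.4
grasp_force: 0.0
```

```bash
python3 -m inch '[{"dx":0.03,"dy":0.004,"dz":0,"wx":0,"wy":0,"wz":0,"grip":0.4},{"dx":0.06,"dy":0.007,"dz":0,"wx":0,"wy":0,"wz":0,"grip":0.4},{"dx":0.09,"dy":0.011,"dz":0,"wx":0,"wy":0,"wz":0,"grip":0.4},{"dx":0.12,"dy":0.015,"dz":0,"wx":0,"wy":0,"wz":0,"grip":0.4},{"dx":0.15,"dy":0.019,"dz":0,"wx":0,"wy":0,"wz":0,"grip":0.4},{"dx":0.175,"dy":0.022,"dz":0,"wx":0,"wy":0,"wz":0,"grip":0.4},{"dx":0.2,"dy":0.025,"dz":0,"wx":0,"wy":0,"wz":0,"grip":0.4},{"dx":0.225,"dy":0.028,"dz":0,"wx":0,"wy":0,"wz":0,"grip":0.4},{"dx":0.248,"dy":0.031,"dz":0,"wx":0,"wy":0,"wz":0,"grip":0.4},{"dx":0.248,"dy":0.031,"dz":0,"wx":0,"wy":0,"wz":0,"grip":0.4}]'
python3 - <<'E'
from h import *
s=manip.state(); print(s['eef_pos'],s['wrist_force'])
f=snap('scene','sc6.png'); cv2.imwrite('pics/c6.png',cv2.resize(f['pixels'][130:220,250:370],(800,600)))
E
```

```text
t: 7.88
eef_pos: [600.5, 164.4, 12.2]
eef_rot: [0.193, -3.135, 0.002]
wrist_force: [0.2, 0.7, 0.9]
width: 34.0
grasp_force: 0.0
[600.52404899 164.41453215  12.22044421] [0.18511499 0.66902034 0.94856048]
```

View pics/c6.png

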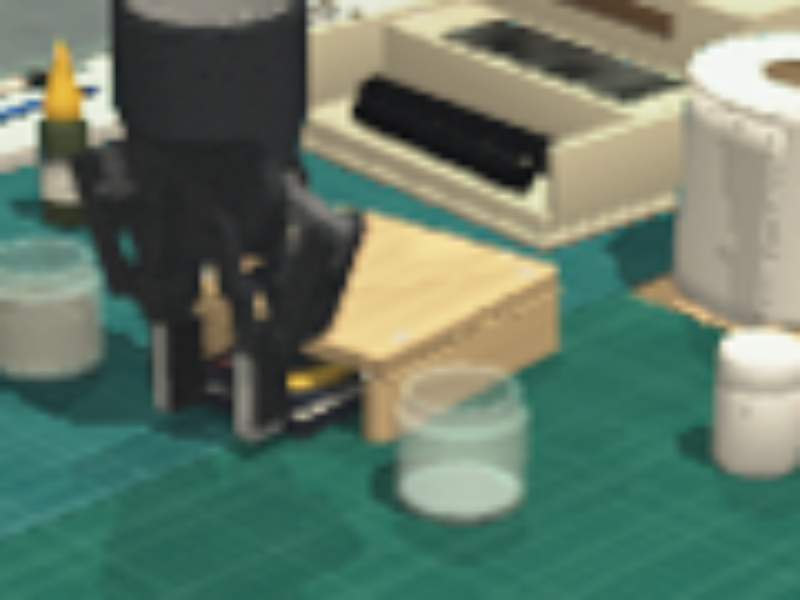

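The tin is square in the bay with both fingers against its near end and about 15 mm still sticking out. The jars are untouched. I'll push the last bit in.

```bash
python3 -m inch '[{"dx":0.015,"dy":0.002,"dz":0,"wx":0,"wy":0,"wz":0,"grip":0.4},{"dx":0.03,"dy":0.004,"dz":0,"wx":0,"wy":0,"wz":0,"grip":0.4},{"dx":0.042,"dy":0.005,"dz":0,"wx":0,"wy":0,"wz":0,"grip":0.4},{"dx":0.05,"dy":0.006,"dz":0,"wx":0,"wy":0,"wz":0,"grip":0.4},{"dx":0.05,"dy":0.006,"dz":0,"wx":0,"wy":0,"wz":0,"grip":0.4},{"dx":0.05,"dy":0.006,"dz":0,"wx":0,"wy":0,"wz":0,"grip":0.4}]'
```

```text
t: 8.43
eef_pos: [613.4, 165.9, 12.1]
eef_rot: [0.192, -3.132, 0.002]
wrist_force: [-0.8, 0.4, -1.0]
width: 34.1
grasp_force: 0.0
```

```bash
python3 -m inch '[{"dx":0.01,"dy":0.001,"dz":0,"wx":0,"wy":0,"wz":0,"grip":0.4},{"dx":0.01,"dy":0.001,"dz":0,"wx":0,"wy":0,"wz":0,"grip":0.4},{"dx":0.01,"dy":0.001,"dz":0,"wx":0,"wy":0,"wz":0,"grip":0.4}]'
python3 -m inch '[{"dx":-0.1,"dy":-0.012,"dz":0,"wx":0,"wy":0,"wz":0,"grip":0.4},{"dx":-0.2,"dy":-0.025,"dz":0,"wx":0,"wy":0,"wz":0,"grip":0.4},{"dx":-0.3,"dy":-0.037,"dz":0.1,"wx":0,"wy":0,"wz":0,"grip":0.4},{"dx":-0.4,"dy":-0.1,"dz":0.2,"wx":0,"wy":0,"wz":0,"grip":0.4},{"dx":-0.5,"dy":-0.3,"dz":0.4,"wx":0,"wy":0,"wz":0,"grip":0.4},{"dx":-0.5,"dy":-0.5,"dz":0.5,"wx":0,"wy":0,"wz":0,"grip":0.4},{"dx":-0.5,"dy":-0.6,"dz":0.5,"wx":0,"wy":0,"wz":0,"grip":0.4},{"dx":-0.5,"dy":-0.7,"dz":0.5,"wx":0,"wy":0,"wz":0,"grip":0.4},{"dx":-0.5,"dy":-0.7,"dz":0.5,"wx":0,"wy":0,"wz":0,"grip":0.4},{"dx":-0.5,"dy":-0.7,"dz":0.5,"wx":0,"wy":0,"wz":0,"grip":0.4}]'
python3 - <<'E'
from h import *
f=snap('top','top7.png'); g=snap('scene','sc7.png')
a=cv2.resize(f['pixels'][110:200,170:310],(780,500),interpolation=cv2.INTER_CUBIC)[:300+0]
A=cv2.resize(f['pixels'][120:200,170:310],(400,229)); A=cv2.resize(f['pixels'][105:205,165:305],(420,300),interpolation=cv2.INTER_CUBIC)
B=cv2.resize(g['pixels'][145:215,240:360],(800,467),interpolation=cv2.INTER_CUBIC)[:,:]
B=cv2.resize(g['pixels'][148:218,240:340],(420,294),interpolation=cv2.INTER_CUBIC)
cv2.imwrite('pics/c7.png',np.vstack([A,B]))
E
```

```text
t: 8.68
eef_pos: [616.4, 166.2, 12.1]
eef_rot: [0.192, -3.132, 0.002]
wrist_force: [-0.7, -0.1, 0.7]
width: 34.4
grasp_force: 0.0
t: 9.52
eef_pos: [466.2, -51.8, 164.7]
eef_rot: [-0.175, 3.136, -0.008]
wrist_force: [0.0, 0.4, 0.4]
width: 34.2
grasp_force: 0.0
```

View pics/c7.png

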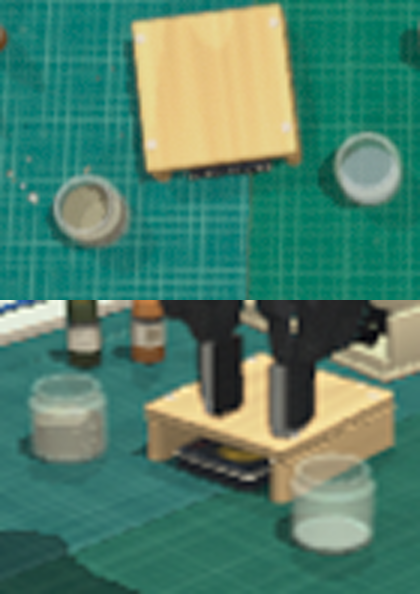

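Tin is in the bay: its near edge shows just under the roof front at (188,177)–(270,168), level with the cheek bottoms at (163,181)–(293,164). The jars haven't moved. I'll check the numbers.

```bash
python3 - <<'E'
from h import *
f=load('top7.png'); t=np.array([np.cos(.123),np.sin(.123)])
for u,v,z in [(188,178,4),(270,169,4),(163,181,0),(293,165,0)]:
    p=px(f,165+u/3-.33,105+v/3-.33,z); d=p[:2]-[627.5,167.5]; print(p,d@t,d@[-t[1],t[0]])
a=load('top1.png')['pixels'].astype(int); b=f['pixels'].astype(int)
for n,(x0,x1,y0,y1) in dict(jl=(180,212,160,192),jr=(273,303,147,177),blk=(365,425,120,185)).items(): print(n,abs(a-b)[y0:y1,x0:x1].mean().round(2))
s=manip.state(); print(s['t'],abs(s['joint_velocities']).max())
E
```

```text
[625.4 200.1   4. ] 1.91556236730875 32.61135723665837
[632.8 136.2   4. ] 1.4197588525554095 -31.713786982960436
[623.9 220.3   0. ] 2.9052346375971316 52.842782020825766
[637.1 118.7   0. ] 3.540195915311293 -49.60914243243087
jl 7.16
jr 7.21
blk 5.31
9.6167 0.05905476690965327
```

```bash
python3 -c "
from cell import manip
print(manip.close_job())"
```

```text
the job is handed in; nothing more can be done
None
```

I slid the tin along the worktop into the empty riser, with its near end within about 2 mm of flush and centred in the bay, the jars and block unmoved as far as the pictures show; I handed the job in at about 10 s and no verdict came back.

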